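# Close the wide supply tub

### The job

Close the wide round tub of supplies: take the large knobbed lid from the bench, set it on the wide tub and press it down until it is fully home and sits level on the rim. Keep the tub standing on the bench, and leave the narrow tub and the small lid where they are.

Things in the scene. Friction and masses are not known exactly. Their poses are not given: they have to be found in the camera images.
- wide_lid: The large loose round lid, light grey, 90 g, lying right way up. Origin: centre of its plug's underside, z up. Upwards: a tapered plug, 74 mm across, 97 mm at the top, 0 to 20 mm high; flat flange 124 mm across, 20 to 26 mm; upright round knob 26 mm across, 26 to 58 mm: grip it by its sides, press on its flat top. Loose on the seal its origin is 80 mm above the tub's; fully home, 70 mm.
- wide_tub: The wide open round tub, light grey, 120 mm across, rim 90 mm high, 0.7 kg, loose on the bench. Origin: centre of its underside. A black seal ring in its mouth (inside 102 mm across) stands 10 mm above the rim. The lid's plug centres in the ring, the flange rests on it; a slow push of 15 N or more (10 N is too little) slides the ring down till the flange meets the rim. It does not spring back.
- narrow_tub: Bystander: the narrow round tub, light grey, 84 mm across and 110 mm high, its black seal ring standing to 120 mm. Origin: centre of its underside. Too small for the large lid.
- small_lid: Bystander: a small light grey lid of the same shape, flange 88 mm across, 58 mm high with its 26 mm knob, lying on the bench. Origin: centre of its plug's underside.
Things that resemble listed ones, but are neither listed nor needed, are in the scene too. What is shaped like the wide_lid but orange or red is not meant.

How it is judged:
At the end, for the whole second after the job is handed in: The wide lid is home in the wide tub: its origin 66 to 73 mm above the tub's origin (nominally 70) and within 12 mm of its axis, lid and tub both level within 10 degrees, the tub standing on the bench, the lid at rest (z of wide_lid in the frame of wide_tub between 0.066 and 0.073 m and horizontal distance between wide_lid and wide_tub below 0.012 m and angle between each of wide_lid, wide_tub's own z axis and vertical below 0.175 rad and height (world z) of wide_tub below 0.01 m and linear speed of wide_lid below 0.02 m/s); the robot touches nothing.
It fails at once if the narrow tub is shifted by more than 30 mm (distance of narrow_tub from where it was at the start of the episode above 0.03 m).
It fails at once if the small lid is shifted by more than 30 mm (distance of small_lid from where it was at the start of the episode above 0.03 m).
It fails at once if the wide tub is tipped over (more than 30 degrees) (angle between wide_tub's own z axis and vertical above 0.52 rad).
It also fails if it takes over 43 s, if anything falls off the work surface, if the arm or the gripper's body presses on something with over 40 N, if the wrist force passes 120 N, or if a joint passes its speed limit or range.

### The arm

A 6-joint arm with a two-finger parallel gripper is mounted at the origin on the work surface. World frame = base frame: x ahead of the robot, y to its left, z up, the work surface at z = 0. Lengths are in m, angles in rad, forces in N, time in s.
With the tool pointing down it reaches from about 0.25 to 0.725 m from the base axis. Payload 4 kg.
Tool frame: the origin (TCP) lies on the centre line of the jaws, within the pads' length; the fingertips stand 14 mm ahead of it and the grasp point (between the pads) lies 5 mm behind it; z points along the fingers, x is the direction in which the jaws open and shut, and the axes are right-handed (so a half turn about z gives the same grasp; the last joint's range is limited). The gripper opens to 85 mm and grips with 20 to 120 N. Pads are 22 mm wide; open, the fingers measure 114 mm over their backs; the gripper's body (76 mm by 85 mm) begins 54 mm behind the grasp point. The pads swing forward as they close: fully open they stand 13 mm farther back than shut.
Start: joints at [-1.118, 0.241, 0.005, 1.335, 0, 1.571], TCP at [0.219, -0.45, 0.245] pointing down, gripper open.
Joint ranges: [-2.72, 2.72], [-1.05, 1.87], [-1.09, 1.28], [-1.99, 2.15], [-1.42, 1.44], [-3.14, 3.14]. Speed limits (rad/s): [2.79, 2.79, 3.14, 3.14, 3.14, 3.14].

### API

Orientations are given as a unit quaternion [x, y, z, w].
In Python, from workcell import get_obs, optics, ticket gives the robot as it stands.
- The arm moves only by the shell command python3 -m inch 'ROWS'. ROWS is JSON, a list that holds one entry, the list of rows, each a list of 5 numbers: the finger opening in cm, from 0 to 8.54, then the shift along the tool's x, y, z in cm, then the turn about the tool's z in degrees. In form: [[[fingers, dx, dy, dz, roll], ...]]. A call has exactly 5 rows; each row is the pose to reach, as a shift and turn from the pose measured when the call began, along the tool's axes at that moment; what a row does not reach only later rows make up. A row lasts 1/8 s, in which the tool goes at most 62.5 mm and 10.7 degrees, less where a joint would pass 70% of its speed; a pose out of reach is approached as far as the arm can. A call with a gripper value outside its range is refused whole. The fingers move at their own pace and stop on an object; the grip force is fixed at half the most. Time passes only in rows, so rows that repeat a pose let the fingers close, or fill a call up. It gives the time, the measured TCP pose, the force and the opening at its end, in the units of the state.
- get_obs(): the state, without advancing time (a new reading comes with each control period).
- optics.camera(name): name is "scene" or "side" or "wrist"; returns (picture, depth): 400x640x3 uint8, red, green, blue; 400x640 float32, m along the optical axis (not along the pixel's ray), 0 where there is no reading.
- optics.camera_info(name): a dict with "vfov" (degrees; the focal length in pixels is half the picture's height over the tangent of half this angle, whatever the lens; pixels are square), "cx", "cy" (the principal point, pixels), "R" (3x3) and "t" (3): a world point X has camera coordinates R X + t. Camera axes: x right, y down, z forward; pixel columns grow to the right and rows downward; lengths in m; the calibration is good to about 2 mm. A picture is of the moment at which its call begins: read the wrist's pose just before it. camera_info takes no time and is no camera call; for the wrist camera it gives the pose at the moment of the call.
- ticket.job_done(): hands the job in, once; it reports no verdict.
The state is a dict: "clock": time; "joint_pos": joint angles; "joint_vel": joint speeds; "tau": joint torques, N m; "eef_pos": TCP position; "tool_rot": TCP orientation; "ft_force": force on the tool from outside, world axes, zero at the start; "ft_torque": the same for the moment, N m; "grip_width": finger opening in m.
Only numpy, scipy, OpenCV 4.12 (cv2) and the standard library are available. Lean on these libraries where they do the work, as an engineer would, in place of code of your own. Each camera call takes 0.05 s, during which the arm holds its last target.

## Working session

There is one attempt and no reset: what is moved stays moved. The work goes in short steps, Python scripts to look and compute and a shell command to move; the robot and the scene stay as the last step left them, time stands still between calls to the robot, and variables do not carry over. Pictures are saved under pics/ and viewed, and the job is handed in when it is done.

```bash
mkdir -p pics; ls; cat > h.py <<'E'
import numpy as np, cv2, pickle
from workcell import get_obs, optics, ticket
def snap(name,fn):
    info=optics.camera_info(name)
    p,d=optics.camera(name)
    cv2.imwrite('pics/'+fn+'.png',p[:,:,::-1]); pickle.dump((p,d,info),open(fn+'.pkl','wb'))
    return p,d,info
def world(d,info,u,v,z=None):
    f=200/np.tan(np.radians(info['vfov'])/2)
    dep=d[v,u] if z is None else z
    c=np.array([(u-info['cx'])/f*dep,(v-info['cy'])/f*dep,dep])
    return np.array(info['R']).T@(c-np.array(info['t']))
def cloud(d,info):
    f=200/np.tan(np.radians(info['vfov'])/2)
    v,u=np.mgrid[0:400,0:640]
    c=np.stack([(u-info['cx'])/f*d,(v-info['cy'])/f*d,d],-1)
    return (c-np.array(info['t']))@np.array(info['R'])
E
python3 - <<'E'
from h import *
print(get_obs())
for n in('scene','side'):
    p,d,i=snap(n,n+'0'); print(i)
E
```

```text
pics
{'clock': 0.0, 'joint_pos': array([-1.11801638e+00,  2.41413233e-01,  3.76047385e-03,  1.33521934e+00,
       -4.83407829e-06,  1.57080208e+00]), 'joint_vel': array([ 0.00073882, -0.00050828,  0.00149152, -0.000443  ,  0.00039689,
        0.0002674 ]), 'tau': array([ 4.50887483e-04, -3.72318900e+01,  2.52406955e+01,  1.71002682e-02,
       -9.43310795e-06, -1.14003416e-05]), 'eef_pos': array([ 0.21847264, -0.44908416,  0.24442664]), 'tool_rot': array([ 8.47779549e-01, -5.30347771e-01, -8.81183628e-04, -5.48386393e-04]), 'ft_force': array([ 0.98153687, -0.3796094 , -0.2961472 ]), 'ft_torque': array([ 0.04853006,  0.01854331, -0.04098755]), 'grip_width': 0.08532645544785955}
{'vfov': 42.061928466331835, 'cx': 312.2370873578897, 'cy': 202.73029712424332, 'R': array([[ 0.3279383 ,  0.94451106, -0.01885025],
       [ 0.64874898, -0.23966344, -0.72227848],
       [-0.68671773,  0.22463369, -0.69134541]]), 't': array([-0.23410934, -0.24826862,  1.46017485])}
{'vfov': 42.13909656537821, 'cx': 318.72438633091747, 'cy': 196.48678308642963, 'R': array([[-0.73069438, -0.68260899,  0.01143213],
       [-0.52447925,  0.55054821, -0.64947532],
       [ 0.43704375, -0.48056388, -0.76029673]]), 't': array([0.40301111, 0.2195571 , 1.00726047])}
```

View pics/scene0.png

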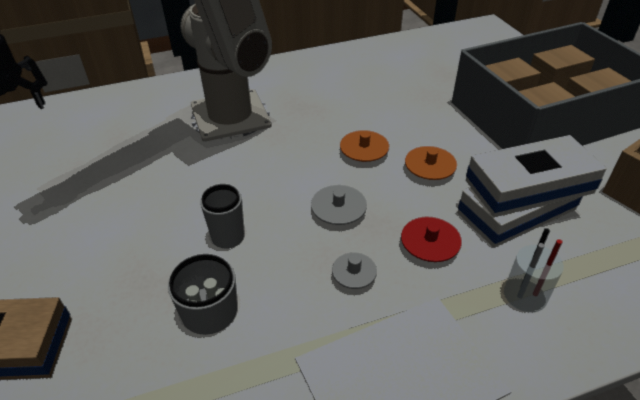

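View pics/side0.png

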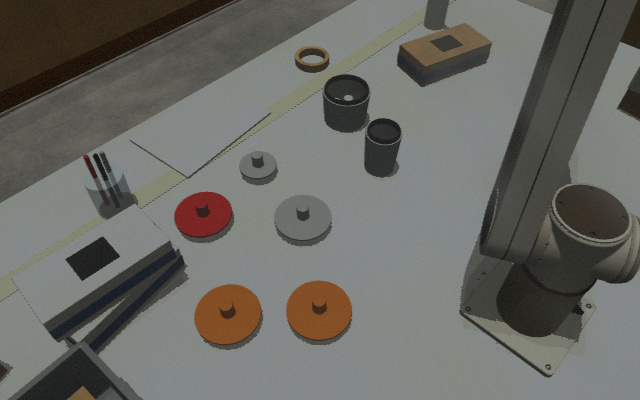

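Scene view: the lid-like things are the large grey lid (339,205), the small grey lid (354,270), two orange lids (364,146) and (431,163), and a red one (431,238). The wide tub is at (204,290) and the narrow tub at (224,212). I choose (339,205), the larger of the grey ones, and will check it in a crop and by measuring it.

```bash
cat > m.py <<'E'
from h import *
def circ(P):
    A=np.c_[2*P[:,0],2*P[:,1],np.ones(len(P))]; s=np.linalg.lstsq(A,(P[:,:2]**2).sum(1),rcond=None)[0]
    return s[:2],np.sqrt(s[2]+s[0]**2+s[1]**2)
def rep(fn,u,v,r,bands):
    p,d,i=pickle.load(open(fn+'.pkl','rb')); C=cloud(d,i)
    m=np.zeros((400,640),bool); m[v-r:v+r,u-r:u+r]=1; m&=d>0
    for lo,hi in bands:
        P=C[m&(C[...,2]>lo)&(C[...,2]<hi)]
        if len(P)<8: print(fn,lo,hi,'few');continue
        c,R=cv2.minEnclosingCircle(P[:,:2].astype(np.float32))
        print(fn,(u,v),(lo,hi),len(P),'enc',np.round(c,4),round(R*2,4),'med',np.round(np.median(P,0),4),'span',np.round([P[:,:2].min(0),P[:,:2].max(0)],3).tolist())
E
python3 - <<'E'
from m import *
L=[(.018,.034),(.05,.066)]
rep('scene0',339,205,33,L); rep('side0',303,217,33,L)
rep('scene0',354,270,26,L); rep('side0',258,165,22,L)
T=[(.085,.093),(.094,.106)]
rep('scene0',204,280,36,T); rep('side0',346,95,28,T)
T=[(.105,.113),(.114,.126)]
rep('scene0',224,200,24,T); rep('side0',383,130,20,T)
a=cv2.imread('pics/scene0.png')[150:330,150:450]; a=cv2.resize(a,None,fx=2.6,fy=2.6,interpolation=cv2.INTER_CUBIC); cv2.imwrite('pics/crop0.png',a)
E
```

```text
scene0 (339, 205) (0.018, 0.034) 1587 enc [0.4648 0.1483] 0.1302 med [0.4752 0.1436 0.0248] span [[0.404, 0.087], [0.53, 0.21]]
scene0 (339, 205) (0.05, 0.066) 95 enc [0.4664 0.1476] 0.0277 med [0.4684 0.1479 0.0559] span [[0.453, 0.136], [0.479, 0.161]]
side0 (303, 217) (0.018, 0.034) 1915 enc [0.4619 0.1476] 0.1271 med [0.4558 0.1548 0.0252] span [[0.4, 0.086], [0.525, 0.211]]
side0 (303, 217) (0.05, 0.066) 110 enc [0.4621 0.1492] 0.0268 med [0.4613 0.1499 0.0564] span [[0.45, 0.137], [0.475, 0.162]]
scene0 (354, 270) (0.018, 0.034) 1081 enc [0.65   0.1103] 0.0915 med [0.66   0.103  0.0249] span [[0.607, 0.066], [0.695, 0.153]]
scene0 (354, 270) (0.05, 0.066) 132 enc [0.6514 0.1089] 0.0266 med [0.6532 0.1083 0.0567] span [[0.639, 0.097], [0.664, 0.121]]
side0 (258, 165) (0.018, 0.034) 693 enc [0.6448 0.1074] 0.0948 med [0.6385 0.1169 0.025 ] span [[0.603, 0.063], [0.692, 0.155]]
side0 (258, 165) (0.05, 0.066) 88 enc [0.6462 0.1087] 0.0294 med [0.6462 0.1108 0.0565] span [[0.632, 0.096], [0.66, 0.123]]
scene0 (204, 280) (0.085, 0.093) 575 enc [ 0.6309 -0.1775] 0.1218 med [ 0.661  -0
[... 298 characters left out ...]
 -0.231], [0.681, -0.116]]
side0 (346, 95) (0.094, 0.106) 263 enc [ 0.627  -0.1766] 0.1176 med [ 0.6216 -0.1751  0.0976] span [[0.569, -0.235], [0.682, -0.121]]
scene0 (224, 200) (0.105, 0.113) 311 enc [ 0.4568 -0.1036] 0.0841 med [ 0.4762 -0.1054  0.1086] span [[0.417, -0.144], [0.497, -0.062]]
scene0 (224, 200) (0.114, 0.126) 270 enc [ 0.4546 -0.1054] 0.0799 med [ 0.4578 -0.1065  0.1176] span [[0.416, -0.14], [0.494, -0.066]]
side0 (383, 130) (0.105, 0.113) 241 enc [ 0.449  -0.1017] 0.0845 med [ 0.441  -0.0862  0.109 ] span [[0.409, -0.141], [0.489, -0.06]]
side0 (383, 130) (0.114, 0.126) 223 enc [ 0.4499 -0.104 ] 0.0802 med [ 0.4495 -0.101   0.1181] span [[0.414, -0.144], [0.488, -0.064]]
```

View pics/crop0.png

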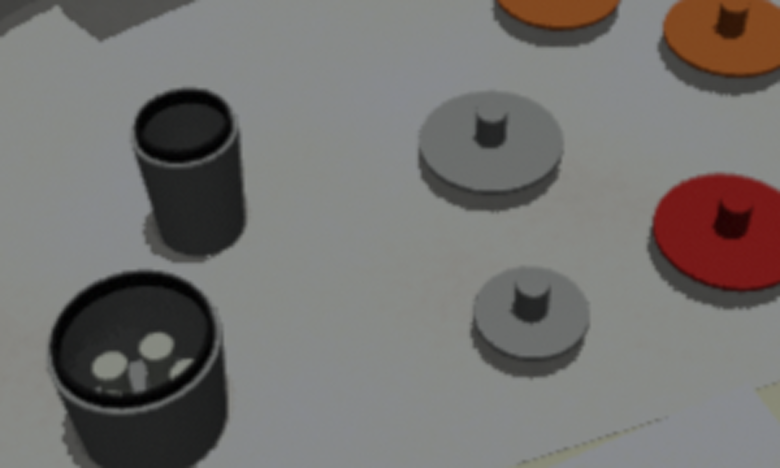

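The crop shows the large grey lid at its (490,140) and the small one at (530,310). Measured at flange height, the first is about 127 mm across (nominal 124) and the second about 92 mm (nominal 88). The tub mouth measures 120 mm at z = 0.089. That confirms the choice: lid at about (0.464, 0.148) and wide tub at about (0.628, -0.1765).

```bash
cat > go.py <<'E'
import sys
from h import *
from scipy.spatial.transform import Rotation as Ro
o=get_obs(); R=Ro.from_quat(o['tool_rot']).as_matrix(); D=np.array([float(a) for a in sys.argv[1:4]])-o['eef_pos']
print('clock',o['clock'],'tcp',o['eef_pos'].round(4),'need cm tool',(R.T@D*100).round(2),'x axis',R[:,0].round(3),'z',R[:,2].round(3),'q',o['joint_pos'].round(2),'F',o['ft_force'].round(1),'w',o['grip_width'])
E
python3 -m inch '[[[8.5,-3.8,-4.3,0,-9],[8.5,-7.7,-8.7,0,-18],[8.5,-11.6,-13,0,-27],[8.5,-15.5,-17.4,0,-36],[8.5,-19.4,-21.7,0,-45]]]'; python3 go.py .464 .148 .13
```

```text
clock: 0.72
eef_pos: [0.329, -0.178, 0.2447]
tool_rot: [0.987, -0.163, -0.001, -0.001]
ft_force: [0.6, -0.3, 0.3]
grip_width: 0.0849
clock 0.725 tcp [ 0.329  -0.178   0.2447] need cm tool [  2.3  -35.19  11.52] x axis [ 0.947 -0.322 -0.001] z [-0.001  0.002 -1.   ] q [-0.5  -0.01 -0.28  1.3   0.    1.4 ] F [ 0.6 -0.3  0.3] w 0.08485491992575328
```

```bash
python3 -m inch '[[[8.5,0.5,-6,1,0],[8.5,0.9,-12,2.5,0],[8.5,1.4,-17.8,4,0],[8.5,1.9,-23.6,5.5,0],[8.5,2.1,-29.5,7,0]]]'; python3 go.py .464 .148 .13
```

```text
clock: 1.35
eef_pos: [0.4442, 0.0966, 0.1744]
tool_rot: [0.987, -0.163, -0.0, -0.001]
ft_force: [0.2, -0.4, -0.5]
grip_width: 0.0848
clock 1.35 tcp [0.4442 0.0966 0.1744] need cm tool [ 0.22 -5.5   4.45] x axis [ 0.947 -0.322 -0.001] z [-0.001  0.001 -1.   ] q [ 0.21  0.2  -0.24  1.13  0.    2.11] F [ 0.2 -0.4 -0.5] w 0.0848420910079966
```

```bash
python3 - <<'E'
from h import *
snap('wrist','w1')
E
```

```text
(no output)
```

View pics/w1.png

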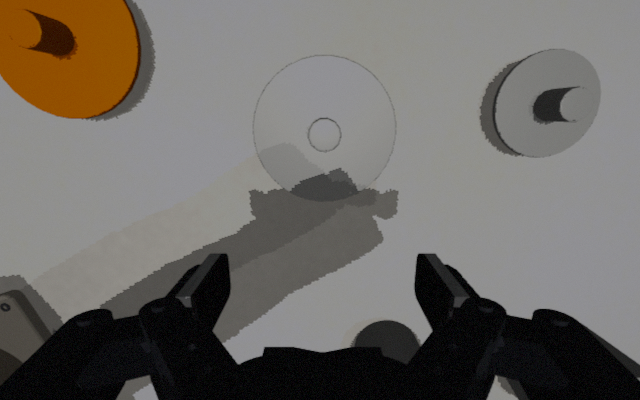

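The wrist view shows the large lid from almost directly above, with its disc at (324,128) and its knob top at (324,134). The orange lid is at upper left and the small lid at upper right.

```bash
python3 - <<'E'
from m import *
rep('w1',324,134,24,[(.05,.066)]); rep('w1',324,128,78,[(.018,.034)])
E
```

```text
w1 (324, 134) (0.05, 0.066) 879 enc [0.4625 0.146 ] 0.0258 med [0.4626 0.1463 0.0583] span [[0.45, 0.133], [0.475, 0.159]]
w1 (324, 128) (0.018, 0.034) 15511 enc [0.4626 0.1461] 0.1242 med [0.4643 0.1512 0.0264] span [[0.401, 0.084], [0.524, 0.208]]
```

```bash
python3 -m inch '[[[8.5,0.1,-3,0,0],[8.5,0.2,-5.3,1.5,0],[8.5,0.2,-5.3,4,0],[8.5,0.2,-5.3,7,0],[8.5,0.2,-5.3,9,0]]]'; python3 go.py .463 .1465 .046
```

```text
clock: 2.02
eef_pos: [0.4631, 0.1524, 0.0811]
tool_rot: [0.987, -0.16, -0.002, -0.003]
ft_force: [-0.2, -0.1, 0.3]
grip_width: 0.0849
clock 2.025 tcp [0.4631 0.1524 0.0811] need cm tool [0.2  0.58 3.51] x axis [ 0.949 -0.316 -0.005] z [-0.004  0.006 -1.   ] q [ 0.31  0.36 -0.3   0.92  0.01  2.21] F [-0.2 -0.1  0.3] w 0.08486855493605862
```

```bash
python3 -m inch '[[[8.5,0.2,0.6,0.5,0],[8.5,0.2,0.6,1.5,0],[8.5,0.2,0.6,2.5,0],[8.5,0.2,0.6,3.4,0],[8.5,0.2,0.6,3.5,0]]]'; python3 go.py .463 .1465 .046
```

```text
clock: 2.65
eef_pos: [0.4625, 0.1462, 0.0455]
tool_rot: [0.987, -0.16, -0.003, -0.002]
ft_force: [-0.8, 0.0, 0.4]
grip_width: 0.0851
clock 2.65 tcp [0.4625 0.1462 0.0455] need cm tool [ 0.04 -0.04 -0.05] x axis [ 0.949 -0.315 -0.006] z [-0.005  0.006 -1.   ] q [ 0.3   0.4  -0.34  0.83  0.01  2.19] F [-0.8  0.   0.4] w 0.08509659355625382
```

```bash
python3 -m inch '[[[2,0,0,0,0],[2,0,0,0,0],[2,0,0,0,0],[2,0,0,0,0],[2,0,0,0,0]]]'; python3 -m inch '[[[2,0,0,0,0],[2,0,0,0,0],[2,0,0,0,0],[2,0,0,-0.5,0],[2,0,0,-1,0]]]';python3 go.py .463 .1465 .046
```

```text
clock: 3.28
eef_pos: [0.4629, 0.1464, 0.046]
tool_rot: [0.987, -0.16, -0.002, -0.003]
ft_force: [-1.0, 0.2, 5.2]
grip_width: 0.024
clock: 3.9
eef_pos: [0.4627, 0.1463, 0.056]
tool_rot: [0.987, -0.16, -0.003, -0.002]
ft_force: [0.0, -0.6, 0.1]
grip_width: 0.0243
clock 3.9 tcp [0.4627 0.1463 0.056 ] need cm tool [ 0.03 -0.03  1.  ] x axis [ 0.949 -0.315 -0.006] z [-0.004  0.006 -1.   ] q [ 0.3   0.39 -0.33  0.86  0.01  2.19] F [ 0.  -0.6  0.1] w 0.024285540859577966
```

```bash
python3 -m inch '[[[2,0,0,-2,0],[2,0,0,-5,0],[2,0,0,-9,0],[2,0,0,-13,0],[2,0,0,-16,0]]]'; python3 - <<'E'
from h import *
snap('wrist','w2');snap('side','s2')
a=np.hstack([cv2.imread('pics/w2.png')[:,:],cv2.imread('pics/s2.png')]); cv2.imwrite('pics/ws2.png',cv2.resize(a,(800,250)))
E
```

```text
clock: 4.53
eef_pos: [0.4637, 0.1454, 0.2181]
tool_rot: [0.987, -0.16, -0.002, -0.003]
ft_force: [-0.3, 0.7, -0.7]
grip_width: 0.0243
```

View pics/w2.png

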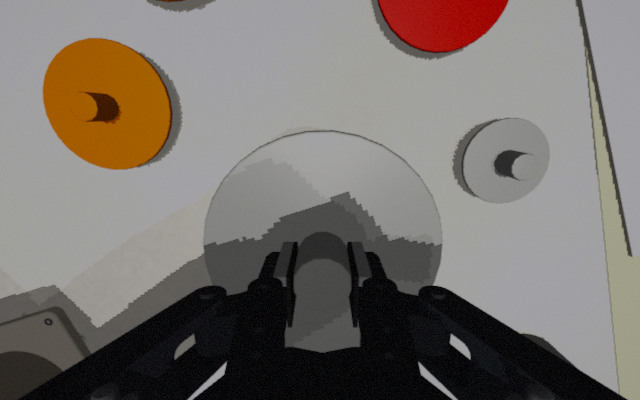

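View pics/s2.png

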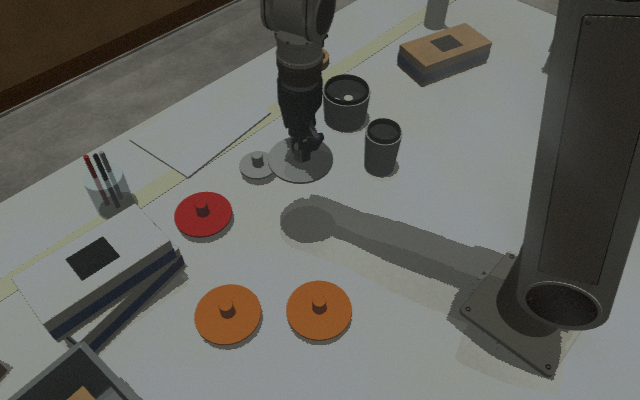

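The lid is held by its knob: its disc is at (323,235) in the wrist view, and it hangs clear of the bench at (300,160) in the side view. Next I check its level and offset from the TCP, and refine the tub position.

```bash
python3 - <<'E'
from m import *
p,d,i=pickle.load(open('w2.pkl','rb')); C=cloud(d,i)
m=np.zeros((400,640),bool); m[128:240,200:445]=1; m[215:240,255:385]=0
P=C[m&(d>0)&(C[...,2]>.15)]; c0=P.mean(0); n=np.linalg.svd(P-c0,full_matrices=False)[2][2]; print('flange z',c0.round(4),'n',n.round(4))
cont=[]
for v in range(135,240,3):
    u=np.where(m[v]&(C[v,:,2]>.15))[0]
    if len(u): cont+= [C[v,u[0]],C[v,u[-1]]]
print(circ(np.array(cont)),len(cont))
E
python3 go.py .628 -.1765 .21
```

```text
flange z [0.4748 0.1781 0.1984] n [ 1.5e-03 -4.0e-04  1.0e+00]
(array([0.46502297, 0.14956895]), np.float64(0.05937719072294499)) 70
clock 4.625 tcp [0.4655 0.146  0.2198] need cm tool [25.59 25.48  0.77] x axis [ 0.949 -0.316  0.   ] z [ 0.003  0.008 -1.   ] q [ 0.3   0.23 -0.08  1.26  0.01  2.19] F [ 1.1  0.2 -0.6] w 0.024581558549830813
```

The lid hangs level (normal within 0.1°), with its flange top 20.5 mm below the TCP, as expected. Now I carry it over the tub.

```bash
python3 -m inch '[[[2,2.5,2.5,0,0],[2,6.5,6.5,0,0],[2,10.5,10.5,0,0],[2,14.5,14.5,0,0],[2,17,17,0,0]]]'; python3 go.py .628 -.1765 .21;  python3 - <<'E'
from m import *
snap('wrist','w3')
E
```

```text
clock: 5.25
eef_pos: [0.5733, -0.0714, 0.2166]
tool_rot: [0.987, -0.161, -0.0, -0.004]
ft_force: [0.6, 0.2, -0.6]
grip_width: 0.0244
clock 5.25 tcp [ 0.5733 -0.0714  0.2166] need cm tool [8.52 8.23 0.58] x axis [ 0.948 -0.318 -0.002] z [ 0.001  0.008 -1.   ] q [-0.13  0.41  0.17  1.33  0.01  1.77] F [ 0.6  0.2 -0.6] w 0.024399293271589993
```

View pics/w3.png

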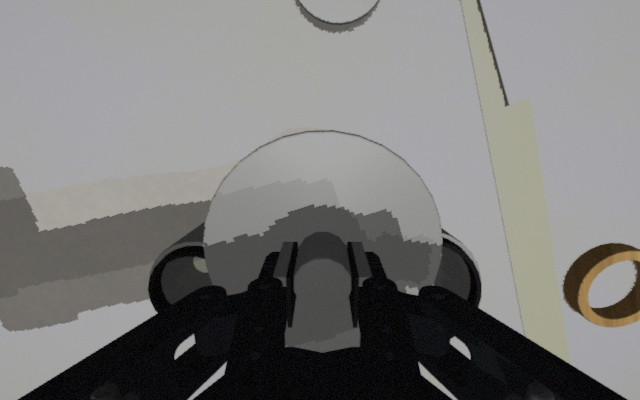

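```bash
python3 -m inch '[[[2,2.5,2.5,0,0],[2,5.5,5,0,0],[2,7.5,7.3,0,0],[2,8.5,8.2,0.6,0],[2,8.5,8.2,1.5,0]]]'; python3 -m inch '[[[2,0,0,0,0],[2,0,0,0.5,0],[2,0,0,1,0],[2,0,0,1.5,0],[2,0,0,1.5,0]]]'; python3 go.py .627 -.177 .15;  python3 - <<'E'
from m import *
snap('scene','c4');snap('side','s4')
for n,(u,v) in dict(c4=(204,280),s4=(346,95)).items():
    a=cv2.imread('pics/%s.png'%n)[max(0,v-90):v+70,u-100:u+100]; cv2.imwrite('pics/%sz.png'%n,cv2.resize(a,None,fx=3.5,fy=3.5))
E
```

```text
clock: 5.92
eef_pos: [0.6289, -0.1798, 0.1992]
tool_rot: [0.987, -0.163, -0.0, -0.003]
ft_force: [-0.5, 0.3, -0.9]
grip_width: 0.024
clock: 6.55
eef_pos: [0.6285, -0.1794, 0.1836]
tool_rot: [0.987, -0.163, -0.001, -0.003]
ft_force: [-0.6, -0.6, -1.0]
grip_width: 0.0241
clock 6.55 tcp [ 0.6285 -0.1794  0.1836] need cm tool [-0.22 -0.16  3.37] x axis [ 0.947 -0.321 -0.002] z [-0.     0.006 -1.   ] q [-0.28  0.58  0.36  1.35  0.01  1.62] F [-0.6 -0.6 -1. ] w 0.024083540664014563
```

View pics/c4z.png

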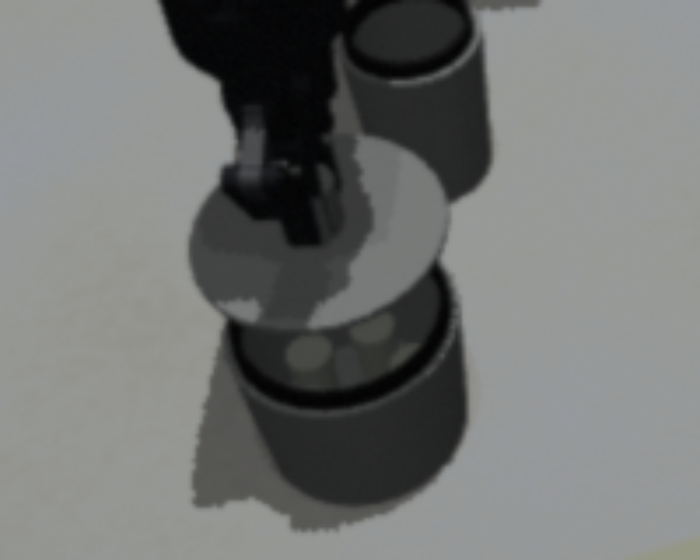

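View pics/s4z.png

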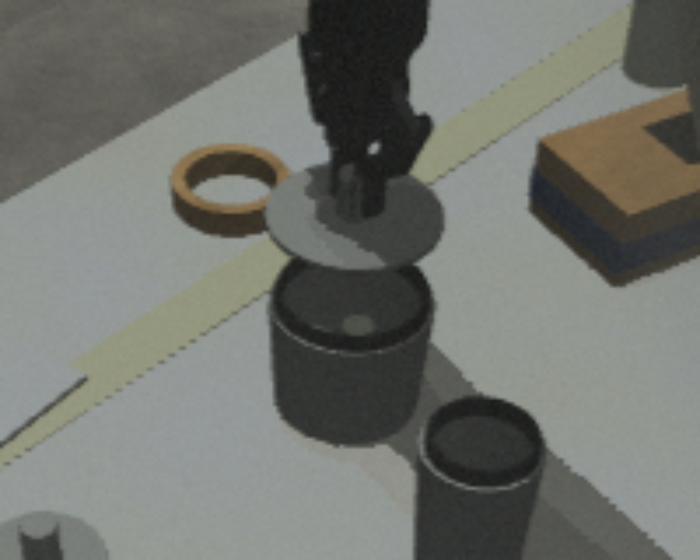

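Both crops show the lid hanging level just above the tub: scene crop lid (320,232), mouth (345,330); side crop lid (355,215), mouth (352,300). I measure the flange against the mouth within each camera.

```bash
python3 - <<'E'
from m import *
T=[(.135,.17),(.085,.093)]
rep('c4',200,270,50,T); rep('s4',346,85,34,T)
E
```

```text
c4 (200, 270) (0.135, 0.17) 2572 enc [ 0.6312 -0.1768] 0.1265 med [ 0.6476 -0.1711  0.1622] span [[0.572, -0.239], [0.694, -0.116]]
c4 (200, 270) (0.085, 0.093) 457 enc [ 0.5861 -0.1568] 0.2164 med [ 0.6723 -0.174   0.0885] span [[0.484, -0.237], [0.69, -0.1]]
s4 (346, 85) (0.135, 0.17) 1084 enc [ 0.6291 -0.1753] 0.1299 med [ 0.6158 -0.164   0.1629] span [[0.566, -0.24], [0.691, -0.113]]
s4 (346, 85) (0.085, 0.093) 230 enc [ 0.624  -0.1747] 0.1188 med [ 0.599  -0.1441  0.0892] span [[0.565, -0.233], [0.681, -0.117]]
```

```bash
python3 -m inch '[[[2,-0.2,0,1,0],[2,-0.2,0,2.2,0],[2,-0.2,0,3.4,0],[2,-0.2,0,4.4,0],[2,-0.2,0,4.8,0]]]'; python3 go.py .6265 -.1795 .1265
```

```text
clock: 7.28
eef_pos: [0.6265, -0.1786, 0.1349]
tool_rot: [0.987, -0.163, -0.001, -0.003]
ft_force: [0.3, -0.2, -0.2]
grip_width: 0.0242
clock 7.275 tcp [ 0.6265 -0.1786  0.1349] need cm tool [0.03 0.09 0.83] x axis [ 0.947 -0.321 -0.003] z [-0.001  0.006 -1.   ] q [-0.28  0.6   0.27  1.24  0.01  1.62] F [ 0.3 -0.2 -0.2] w 0.024208159303451077
```

```bash
python3 -m inch '[[[2,0,0,0.3,0],[2,0,0,0.5,0],[2,0,0,0.7,0],[2,0,0,0.8,0],[2,0,0,0.9,0]]]'; python3 go.py .6265 -.1795 .1165
```

```text
clock: 7.9
eef_pos: [0.6266, -0.1786, 0.1261]
tool_rot: [0.987, -0.163, -0.001, -0.003]
ft_force: [-0.1, 0.7, 6.7]
grip_width: 0.024
clock 7.9 tcp [ 0.6266 -0.1786  0.1261] need cm tool [0.02 0.1  0.96] x axis [ 0.947 -0.321 -0.003] z [-0.001  0.006 -1.   ] q [-0.28  0.61  0.26  1.22  0.01  1.62] F [-0.1  0.7  6.7] w 0.023994215791911966
```

Contact came at the predicted height with 6.7 N. Now I press slowly.

```bash
python3 -m inch '[[[2,0,0,0.1,0],[2,0,0,0.2,0],[2,0,0,0.3,0],[2,0,0,0.4,0],[2,0,0,0.5,0]]]'; python3 go.py .6265 -.1795 .1165
```

```text
clock: 8.52
eef_pos: [0.6266, -0.1786, 0.1234]
tool_rot: [0.987, -0.163, 0.0, -0.003]
ft_force: [-4.3, 1.3, 9.1]
grip_width: 0.0241
clock 8.525 tcp [ 0.6266 -0.1786  0.1234] need cm tool [0.02 0.1  0.69] x axis [ 0.947 -0.321 -0.001] z [ 0.001  0.006 -1.   ] q [-0.28  0.61  0.25  1.21  0.01  1.62] F [-4.3  1.3  9.1] w 0.024114936289669375
```

```bash
python3 -m inch '[[[2,0,0,0.3,0],[2,0,0,0.4,0],[2,0,0,0.5,0],[2,0,0,0.6,0],[2,0,0,0.7,0]]]'; python3 go.py .6265 -.1795 .1165; python3 - <<'E'
from m import *
snap('side','s5')
a=cv2.imread('pics/s5.png')[30:160,260:440]; cv2.imwrite('pics/s5z.png',cv2.resize(a,None,fx=4,fy=4))
rep('s5',346,85,34,[(.09,.125)])
E
```

```text
clock: 9.15
eef_pos: [0.6266, -0.1786, 0.1188]
tool_rot: [0.987, -0.163, 0.001, -0.003]
ft_force: [-4.3, 1.1, 9.8]
grip_width: 0.024
clock 9.15 tcp [ 0.6266 -0.1786  0.1188] need cm tool [0.02 0.09 0.23] x axis [ 0.947 -0.321  0.001] z [ 0.003  0.005 -1.   ] q [-0.28  0.61  0.24  1.2   0.01  1.62] F [-4.3  1.1  9.8] w 0.02400782371752558
s5 (346, 85) (0.09, 0.125) 1119 enc [ 0.6272 -0.1761] 0.1293 med [ 0.6135 -0.1642  0.0979] span [[0.563, -0.237], [0.688, -0.112]]
```

View pics/s5z.png

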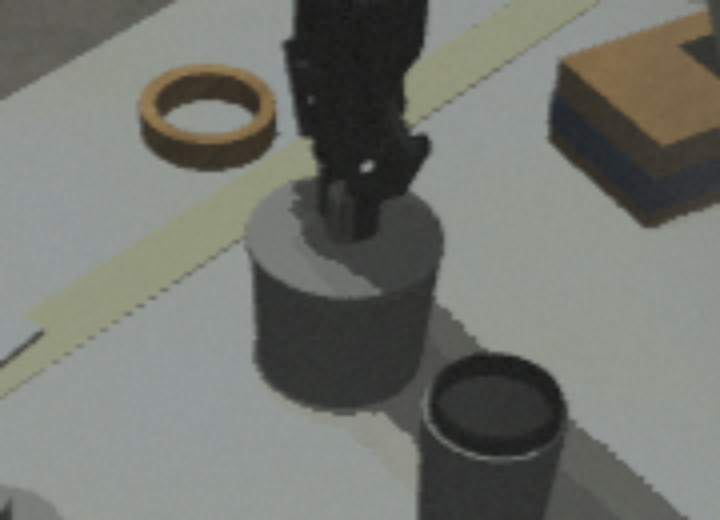

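The side crop shows the lid seated on the tub at (345,240), nearly flush and level. Its flange top is at about 0.098, and home is 0.096. I press on until the force rises.

```bash
python3 -m inch '[[[2,0,0,0.2,0],[2,0,0,0.3,0],[2,0,0,0.4,0],[2,0,0,0.5,0],[2,0,0,0.5,0]]]'; python3 go.py .6265 -.1795 .1165
```

```text
clock: 9.82
eef_pos: [0.6266, -0.1785, 0.1163]
tool_rot: [0.987, -0.163, 0.002, -0.003]
ft_force: [-3.9, 0.8, 10.7]
grip_width: 0.024
clock 9.825 tcp [ 0.6266 -0.1785  0.1163] need cm tool [ 0.02  0.09 -0.02] x axis [ 0.947 -0.321  0.002] z [ 0.004  0.005 -1.   ] q [-0.28  0.61  0.24  1.19  0.01  1.62] F [-3.9  0.8 10.7] w 0.024018834176390547
```

```bash
python3 -m inch '[[[2,0,0,0.2,0],[2,0,0,0.3,0],[2,0,0,0.4,0],[2,0,0,0.4,0],[2,0,0,0.4,0]]]'; python3 go.py .6265 -.1795 .1165;  python3 - <<'E'
from m import *
snap('wrist','w6')
p,d,i=pickle.load(open('w6.pkl','rb')); C=cloud(d,i)
m=np.zeros((400,640),bool); m[135:240,200:445]=1; m[215:240,255:385]=0
P=C[m&(d>0)&(C[...,2]>.08)]; c0=P.mean(0); n=np.linalg.svd(P-c0,full_matrices=False)[2][2]; print('flange z',c0.round(4),np.median(P[:,2]),'n',n.round(4), len(P))
E
```

```text
clock: 10.45
eef_pos: [0.6267, -0.1786, 0.1162]
tool_rot: [0.987, -0.163, 0.003, -0.002]
ft_force: [-6.6, 2.0, 16.1]
grip_width: 0.0243
clock 10.45 tcp [ 0.6267 -0.1786  0.1162] need cm tool [ 0.01  0.09 -0.03] x axis [ 0.947 -0.321  0.005] z [ 0.006  0.004 -1.   ] q [-0.28  0.61  0.23  1.19  0.01  1.62] F [-6.6  2.  16.1] w 0.02433640982788746
flange z [ 0.6377 -0.1462  0.0966] 0.09656906372921457 n [4.e-04 0.e+00 1.e+00] 16913
```

It has hit the stop: the TCP holds at 0.116 while the force rises, and the flange is at z = 0.0966, level. I give it one firmer push, then release and retreat.

```bash
python3 -m inch '[[[2,0,0,0.3,0],[2,0,0,0.5,0],[2,0,0,0.7,0],[2,0,0,0.8,0],[2,0,0,0.8,0]]]'; python3 go.py .6265 -.1795 .1165
```

```text
clock: 11.12
eef_pos: [0.6267, -0.1786, 0.1161]
tool_rot: [0.987, -0.163, 0.005, -0.002]
ft_force: [-12.2, 3.5, 32.0]
grip_width: 0.0239
clock 11.125 tcp [ 0.6267 -0.1786  0.1161] need cm tool [ 0.01  0.09 -0.04] x axis [ 0.947 -0.321  0.01 ] z [ 0.011  0.003 -1.   ] q [-0.28  0.61  0.23  1.18  0.01  1.62] F [-12.2   3.5  32. ] w 0.023889557985421344
```

```bash
python3 -m inch '[[[2,0,0,0,0],[2,0,0,0,0],[2,0,0,0,0],[8.5,0,0,0,0],[8.5,0,0,0,0]]]';python3 -m inch '[[[8.5,0,0,0,0],[8.5,0,0,0,0],[8.5,0,0,0,0],[8.5,0,0,0,0],[8.5,0,0,0,0]]]'; python3 go.py .6265 -.1795 .1165
```

```text
clock: 11.75
eef_pos: [0.6262, -0.1784, 0.1148]
tool_rot: [0.987, -0.163, 0.004, -0.002]
ft_force: [0.1, -0.4, 0.2]
grip_width: 0.06
clock: 12.38
eef_pos: [0.6263, -0.1784, 0.1149]
tool_rot: [0.987, -0.163, 0.004, -0.002]
ft_force: [-0.2, -0.2, 0.5]
grip_width: 0.0851
clock 12.375 tcp [ 0.6263 -0.1784  0.1149] need cm tool [ 0.06  0.09 -0.16] x axis [ 0.947 -0.321  0.008] z [ 0.009  0.003 -1.   ] q [-0.28  0.61  0.22  1.18  0.01  1.62] F [-0.2 -0.2  0.5] w 0.08508024287901524
```

```bash
python3 -m inch '[[[8.5,0,0,-1.5,0],[8.5,0,0,-4,0],[8.5,0,0,-8,0],[8.5,0,0,-12,0],[8.5,0,4,-14,0]]]'; python3 -m inch '[[[8.5,0,5,0,0],[8.5,0,8,0,0],[8.5,0,10,0,0],[8.5,0,10,0,0],[8.5,0,10,0,0]]]'; python3 - <<'E'
from m import *
snap('side','s7');snap('scene','c7');snap('wrist','w7')
a=cv2.imread('pics/s7.png')[30:160,260:440]; b=cv2.imread('pics/c7.png')[200:340,140:270]
cv2.imwrite('pics/z7.png',np.hstack([cv2.resize(a,(415,300)),cv2.resize(b,(279,300))]))
L=[(.085,.104),(.115,.14)]
rep('s7',346,90,38,L);rep('c7',204,270,45,L)
rep('c7',224,200,24,[(.105,.126)]);rep('c7',354,270,26,[(.018,.034)])
E
```

```text
clock: 13.0
eef_pos: [0.614, -0.2152, 0.2594]
tool_rot: [0.987, -0.161, 0.008, -0.002]
ft_force: [-0.7, -0.7, -0.4]
grip_width: 0.0852
clock: 13.62
eef_pos: [0.5827, -0.309, 0.2587]
tool_rot: [0.987, -0.16, 0.008, -0.002]
ft_force: [1.0, -0.1, -1.3]
grip_width: 0.0847
s7 (346, 90) (0.085, 0.104) 1219 enc [ 0.5796 -0.1665] 0.2232 med [ 0.6165 -0.1654  0.0952] span [[0.473, -0.242], [0.691, -0.106]]
s7 (346, 90) (0.115, 0.14) 141 enc [ 0.5583 -0.1353] 0.1941 med [ 0.6183 -0.167   0.122 ] span [[0.473, -0.19], [0.638, -0.081]]
c7 (204, 270) (0.085, 0.104) 2876 enc [ 0.6302 -0.1771] 0.1271 med [ 0.6399 -0.1779  0.095 ] span [[0.567, -0.238], [0.693, -0.115]]
c7 (204, 270) (0.115, 0.14) 191 enc [ 0.6305 -0.1764] 0.0275 med [ 0.6342 -0.1764  0.1261] span [[0.617, -0.189], [0.644, -0.164]]
c7 (224, 200) (0.105, 0.126) 602 enc [ 0.4556 -0.1036] 0.084 med [ 0.4693 -0.1056  0.1125] span [[0.416, -0.144], [0.497, -0.062]]
c7 (354, 270) (0.018, 0.034) 1086 enc [0.6509 0.1089] 0.0912 med [0.6602 0.1029 0.025 ] span [[0.606, 0.066], [0.696, 0.153]]
```

View pics/z7.png

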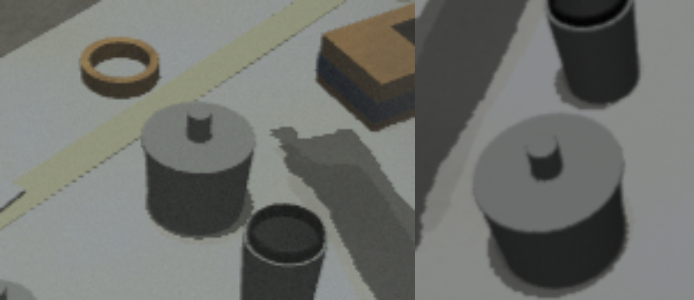

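View pics/w7.png

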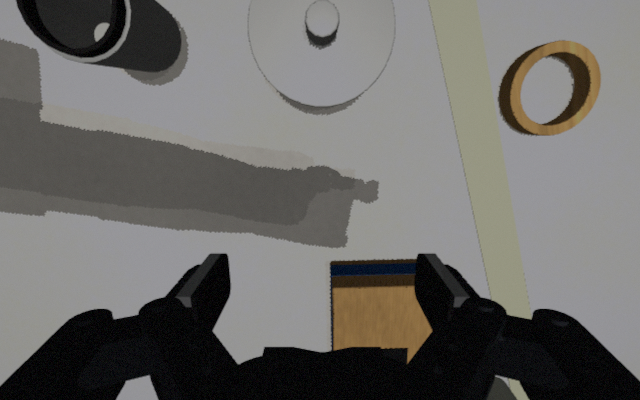

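The crops show the lid flush on the tub, with knobs at (200,125) and (543,150) and no black ring visible. The wrist view shows the lid at (322,25) and the gripper clear. One last level check on the stored data, then I hand in.

```bash
python3 - <<'E'
from m import *
p,d,i=pickle.load(open('c7.pkl','rb')); C=cloud(d,i)
s=(d>0)&(np.hypot(C[...,0]-.630,C[...,1]+.177)<.055)&(C[...,2]>.08)&(C[...,2]<.11)&(np.hypot(C[...,0]-.630,C[...,1]+.177)>.022)
P=C[s];n=np.linalg.svd(P-P.mean(0),full_matrices=False)[2][2];print(len(P),P.mean(0),'tilt deg',np.degrees(np.arccos(abs(n[2]))))
o=get_obs();print(o['joint_vel'].round(3),o['clock'])
ticket.job_done()
E
```

```text
1920 [ 0.63349846 -0.17770301  0.09500229] tilt deg 0.10559729024200944
[-0.002  0.001  0.002 -0.002 -0.002 -0.001] 13.775
the job is handed in; nothing more can be done
```

The large grey lid is on the wide tub, pressed fully home and level, and I handed the job in at 13.8 s of the 43 s allowed. I picked it up by its knob, set it in the seal ring, and pushed slowly until it stopped moving, reaching about 32 N. Then I released it and backed the gripper clear.

**Last checks:**
- **Height:** the flange top read 0.095 m against 0.096 m for fully home. The scene and side cameras read about 1 mm low for this lid on the bench too. The wrist camera read 0.0966 m while pressing.
- **Level:** the lid's tilt was 0.1°.
- **Centring:** the lid was within about 1 mm of the tub's original mouth centre in the scene view. I did not re-measure the tub itself after pressing, because the lid covers its mouth, but it looks upright in both views.
- **Bystanders:** the narrow tub and small lid moved less than 2 mm, which is within measuring error.

One check was no use: the side camera's circle fit for the finished lid also caught part of the narrow tub. I relied on the scene fit and the pictures instead.

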